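# Clamp the jamb block and hold the door leaf lined up for the hinge pin

### The arm

A 6-joint arm with a two-finger parallel gripper is mounted at the origin on the work surface. World frame = base frame: x ahead of the robot, y to its left, z up, the work surface at z = 0. Lengths are in m, angles in rad, forces in N, time in s.
With the tool pointing down it reaches from about 0.3 to 0.775 m from the base axis. Payload 14.6 kg.
Tool frame: the origin (TCP) lies at the very end of the fingers, on their centre line; the grasp point (between the pads) lies 19 mm behind it; z points along the fingers, y is the line along which they close (so a half turn about z gives the same grasp; the last joint's range is limited). The gripper opens to 94 mm and grips with 3 to 60 N. Pads are 16 mm wide; open, the fingers measure 119 mm over their backs; the gripper's body (75 mm by 177 mm) begins 78 mm behind the grasp point.
Start: joints at [-1.265, 0.3, 1.521, -0, 1.321, -0.067], TCP at [0.2, -0.512, 0.205] pointing down, gripper open.
Joint ranges: [-3.03, 3.03], [-0.79, 2.21], [0.23, 2.52], [-1.04, 4.18], [0, 3.07], [-2.55, 2.55]. Speed limits (rad/s): [2.22, 2.22, 2.57, 3.14, 3.14, 3.14].

### API

Orientations are given as [roll, pitch, yaw] about the fixed x, y, z axes, in that order (R = Rz(yaw) Ry(pitch) Rx(roll)).
In Python, from station import ctrl, camera, camera_info, finder gives the robot as it stands.
- The arm moves only by the tool carry_out, never from a script. Its argument "motion" is a list of rows, each a list of 2 entries, a list of its own where there are three numbers: the shift along the tool's x, y, z as a fraction of full scale, then the turn about the tool's z as a fraction of full scale. A call has 1 to 12 rows; each row is the pose to reach, as a shift and turn from the pose commanded when the call began, along the tool's axes at that moment, turning the shorter way round; what a row does not reach only later rows make up. Full scale, the value 1, is 200 mm for a shift and 360 degrees for a turn. A row lasts 1/10 s, in which the tool goes at most 50 mm and 8.59 degrees, less where a joint would pass 70% of its speed; a pose out of reach is approached as far as the arm can. A call with a number of a shift or a turn outside -1 to 1 is refused whole. A call with a gripper value outside its range is refused whole. "hand" is the closure, from -1 (fully open) to 1 (shut), set as the call begins (left out, the last holds). The fingers move at their own pace and stop on an object; "force" is the grip in N (left out, the last holds). Time passes only in rows, so rows that repeat a pose let the fingers close. It gives the time, the measured TCP pose, the force, the opening and the grip force at its end, in the units of the state.
- ctrl.get_obs(): the state, without advancing time (a new reading comes with each control period).
- camera(name): name is "scene" or "top"; returns (picture, depth): 384x512x3 uint8, blue, green, red; 384x512 float32, m along the optical axis (not along the pixel's ray), 0 where there is no reading.
- camera_info(name): a dict with "camera_matrix" (3x3 intrinsics, pixels), "origin" and "attitude" of the camera in the world. Camera axes: x right, y down, z forward; pixel columns grow to the right and rows downward; lengths in m; the calibration is good to about 2 mm. A picture is of the moment at which its call begins. camera_info takes no time and is no camera call.
- ctrl.hand_in(): hands the job in; it is judged then, once.
Trained networks look in the newest picture that a camera, given by its name, has taken for a name from the list of things; names that differ only in an ending like _2 or _b are one class to them, and where a whole thing is asked for, a point or a joint stands for the part that bears it (a point fixed in the world has none). Each returns a list of dicts, best first, with "conf" (0 to 1); they miss things now and then, are a little off and sometimes report something else, mostly with a low value. They report only what shows in the picture. A call takes as long as a camera call. They do not tell look-alikes from the thing itself.
- finder.boxes_of(camera, query): "location" ([column, row] in pixels, amid what is visible of it).
- finder.cut_out(camera, query): "mask" (384x512 bool, what is visible of it) and "location" ([column, row] in pixels, amid what is visible of it).
- finder.pinpoint(camera, query): "location" ([column, row] in pixels: a listed point, or the origin of a listed thing).
The state is a dict: "time_s": time; "qpos": joint angles; "joint_vel": joint speeds; "tau": joint torques, N m; "ee_pos": TCP position; "eef_rot": TCP orientation; "force": force on the tool from outside, world axes, zero at the start; "moment": the same for the moment, N m; "grip_width": finger opening in m; "grip_force": force on a finger pad.
Only numpy, scipy, OpenCV 4.12 (cv2) and the standard library are available. Lean on these libraries where they do the work, as an engineer would, in place of code of your own. Each camera call takes 0.05 s, during which the arm holds its last target. There are 200 camera calls.

### The job

Swing the toggle clamp's arm over centre so that it goes down onto the jamb block and clamps it in its nest. Then pick up the blue door block and bring its single hinge knuckle into the gap between the jamb's two knuckles, level and with the holes in line so that the pin could be pushed through. Finish while still holding it there in the gripper, clear of the bench and jig and not pressed against the jamb, with the clamp still closed; leave everything else on the bench alone.

Things in the scene. Friction and masses are not known exactly. Their poses are not given: they have to be found in the camera images.
- jig: Fixed green base plate, 130 x 240 x 20 mm (x, y, z), with a steel nest (low walls to 30 mm above the bench, outer size 69 x 129 mm) and a toggle-clamp bracket (to 120 mm above the bench). Origin on the bench under the nest's centre; the plate runs from y -90 to +150 mm. x points away from the robot (within 0.3 rad), y left towards the bracket
- nest (a point): Point on the nest's floor at its centre, 20 mm above the bench, where the jamb block's origin sits
- clamp_pivot (a point): Pivot of the clamp arm, between the cheeks of the steel bracket: at jig x +10, y +92, z +108 mm; the pivot axis is parallel to the jig's x
- clamp (a joint): Toggle clamp arm (rad): starts open at 1.6 to 1.9, upright and leaning a little to the jig's +y, away from the nest; stop at 2.1; 0 = closed, level along the jig's -y, rubber foot on the jamb block. Heavy steel arm (0.4 kg) on a stiff pivot: it stays where left near upright; pushed over to below 1.1 it falls shut by itself within about 2 s and stays. Takes about 2 N at the grip
- clamp_grip (a point): Centre of the clamp arm's red grip, 130 mm from the pivot. The grip is the arm's outer end, 22 mm thick, 89 to 153 mm from the pivot; the steel arm inside it is 16 x 14 mm; the rubber foot is 82 mm from the pivot
- jamb: Jamb block: pale wood block 50 x 110 x 50 mm (x, y, z), loose in the nest, 0.6 kg, with a 4 mm steel hinge leaf on top whose two knuckles (24 mm outside, each 28 mm long, a 32 mm gap between them) stick out beyond its -x face, towards the robot. The clamp's foot comes down on its top. Origin at the centre of its underside, axes as the jig's
- jamb_hole (a point): Middle of the gap between the jamb's two knuckles, on the axis of their 12 mm holes; the axis is along the jamb's y. It lies at x -42, y 0, z +42 mm from the jamb's origin (62 mm above the bench), 17 mm out from the block's face
- leaf: Door block: blue block 70 x 36 x 36 mm (x, y, z), about 0.3 kg, lying free on the bench, with a 4 mm steel hinge leaf on top (26 mm wide) that carries one knuckle (24 mm outside, 26 mm long) beyond its +x end. To be gripped across its y (36 mm) from above. Origin at the centre of the blue block's underside; x towards the knuckle, z up
- leaf_hole (a point): Centre of the door block's knuckle, in the middle of its 12 mm hole, whose axis is along the block's y; at x +53, y 0, z +28 mm from the block's origin
- spool: Bystander: empty wooden spool, 76 mm across, 60 mm high, standing on the bench; origin at the centre of its underside
- screwdriver: Bystander: orange screwdriver lying beyond the jig
- hammer: Bystander: hammer lying on the right of the bench
- can: Bystander: yellow can, 68 mm across, 100 mm high, standing beyond and left of the jig
- pin: Bystander: one of two brass hinge pins, 10 mm thick and 85 mm long, lying in the grey tray on the right; not needed yet
- pin2: Bystander: the other brass hinge pin in the tray
Not all that is in view belongs to the job. Of the things that look like the leaf, take the one that is farthest from the robot's base at the start.

How it is judged:
By the outcome, as a careful person would: the job done as asked, in the order asked, and still so for the second after the job is handed in, while the arm keeps its last pose, push and grip.
It also fails if it takes over 54 s, if anything falls off the work surface, if the arm or the gripper's body presses on something with over 40 N, if the wrist force passes 120 N, or if a joint passes its speed limit or range.

## Working session

There is one attempt and no reset: what is moved stays moved. The work goes in short steps, Python scripts to look and compute and a tool call to move; the robot and the scene stay as the last step left them, time stands still between calls to the robot, and variables do not carry over. Pictures are saved under pics/ and viewed, at most 10 in all, crops included, and the job is handed in when it is done.

Besides the shell and the picture viewer there is one more tool, called after "Emit:" by a JSON object that holds its "api" and its "payload". carry_out: Moves the arm, as the interface text tells. Its arguments: {"type":"object","properties":{"motion":{"type":"array","items":{"type":"array"}},"hand":{"type":"number"},"force":{"type":"number"}},"required":["motion"]}

```bash
mkdir -p pics; ls; cat > h.py <<'E'
import numpy as np, cv2
from station import ctrl, camera, camera_info, finder
from scipy.spatial.transform import Rotation as R
def info(n):
    i=camera_info(n); K=np.array(i["camera_matrix"]); o=np.array(i["origin"]); a=np.array(i["attitude"])
    Rm=a if a.shape==(3,3) else R.from_euler('xyz',a).as_matrix()
    return K,o,Rm
def ray(n,p):
    K,o,Rm=info(n); return o, Rm@np.linalg.solve(K,[p[0],p[1],1.])
def atz(n,p,z):
    o,d=ray(n,p); return o+d*(z-o[2])/d[2]
def deproj(n,p,dep):
    o,d=ray(n,p); return o+d*dep
def proj(n,X):
    K,o,Rm=info(n); c=Rm.T@(np.asarray(X)-o); return (K@c)[:2]/c[2]
def tri(p1,p2,n1="scene",n2="top"):
    o1,d1=ray(n1,p1);o2,d2=ray(n2,p2)
    s=np.linalg.lstsq(np.c_[d1,-d2],o2-o1,rcond=None)[0]
    a=o1+d1*s[0];b=o2+d2*s[1]; return (a+b)/2,np.linalg.norm(a-b)
def cloud(n,dep):
    K,o,Rm=info(n); v,u=np.mgrid[:384,:512]
    r=np.stack([u,v,np.ones_like(u)],-1)@np.linalg.inv(K).T
    return o+(r*dep[...,None])@Rm.T
E
python3 - <<'E'
from h import *
np.set_printoptions(precision=3,suppress=True)
for n in("scene","top"):
    print(n,camera_info(n)); im,d=camera(n); cv2.imwrite(f"pics/{n}0.png",im); np.save(n+"0.npy",d)
    for q in("nest","clamp_pivot","clamp_grip","jamb","jamb_hole","leaf","leaf_hole","jig"):
        print(q,[(np.round(x["location"],1),round(x["conf"],2)) for x in finder.pinpoint(n,q)[:4]])
print(ctrl.get_obs())
E
```

```text
pics
scene {'camera_matrix': array([[362.932,   0.   , 252.985],
       [  0.   , 362.932, 194.524],
       [  0.   ,   0.   ,   1.   ]]), 'origin': array([1.116, 0.371, 1.176]), 'attitude': array([-2.53 ,  0.003,  2.212])}
nest [(array([243.7, 229.1]), 0.69), (array([221.6, 173.3]), 0.55)]
clamp_pivot [(array([270.7, 230.5]), 0.57)]
clamp_grip [(array([274. , 209.7]), 0.72)]
jamb [(array([245. , 232.8]), 0.93)]
jamb_hole [(array([250.7, 214.7]), 0.59), (array([220.4, 171. ]), 0.5)]
leaf [(array([307.9, 219. ]), 0.87), (array([349.1, 252.1]), 0.76), (array([344.4, 223.7]), 0.59), (array([388.4, 217.1]), 0.53)]
leaf_hole [(array([361.5, 219.7]), 0.9), (array([298.3, 211.7]), 0.65), (array([344.8, 264.7]), 0.55), (array([388.7, 198.2]), 0.53)]
jig [(array([242.1, 237.3]), 0.74), (array([209.4, 266.4]), 0.3)]
top {'camera_matrix': array([[455.783,   0.   , 262.766],
       [  0.   , 455.783, 190.156],
       [  0.   ,   0.   ,   1.   ]]), 'origin': array([ 0.386, -0.072,  1.513]), 'attitude': array([-3.052, -0.025, -1.543])}
nest [(array([244.3, 161.5]), 0.71), (array([248.5, 163.8]), 0
[... 185 characters left out ...]
[195. , 216.9]), 0.89), (array([162.7, 242.1]), 0.86), (array([118.6, 281.5]), 0.66)]
leaf_hole [(array([209.5, 212.7]), 0.88), (array([136.5, 185.8]), 0.74), (array([145. , 249.4]), 0.61), (array([127.4, 286.8]), 0.58)]
jig [(array([247.6, 164.2]), 0.87)]
{'time_s': 0.9, 'qpos': array([-1.265,  0.3  ,  1.521,  0.   ,  1.321, -0.067]), 'joint_vel': array([-0.   , -0.   , -0.   , -0.   ,  0.002,  0.001]), 'tau': array([ -0.001, -53.165, -35.291,   0.071,   0.021,   0.   ]), 'ee_pos': array([ 0.2  , -0.512,  0.205]), 'eef_rot': array([-3.142, -0.   ,  0.373]), 'force': array([0.626, 0.728, 0.423]), 'moment': array([ 0.   ,  0.015, -0.015]), 'grip_force': 0.0, 'grip_width': 0.09430578903274749}
```

```bash
python3 - <<'E'
import cv2
a=cv2.imread("pics/scene0.png");b=cv2.imread("pics/top0.png")
cv2.imwrite("pics/s1.png",cv2.resize(a[120:320,150:420],None,fx=2.96,fy=2.96,interpolation=cv2.INTER_CUBIC))
cv2.imwrite("pics/t1.png",cv2.resize(b[90:320,80:390],None,fx=2.58,fy=2.58,interpolation=cv2.INTER_CUBIC))
E
python3 -c "
from h import *
print(proj('top',[0.2,-.512,.205]),proj('scene',[0.2,-.512,.205]))"
```

```text
[404.16645  301.240159] [215.56157742  81.12934729]
```

View pics/s1.png

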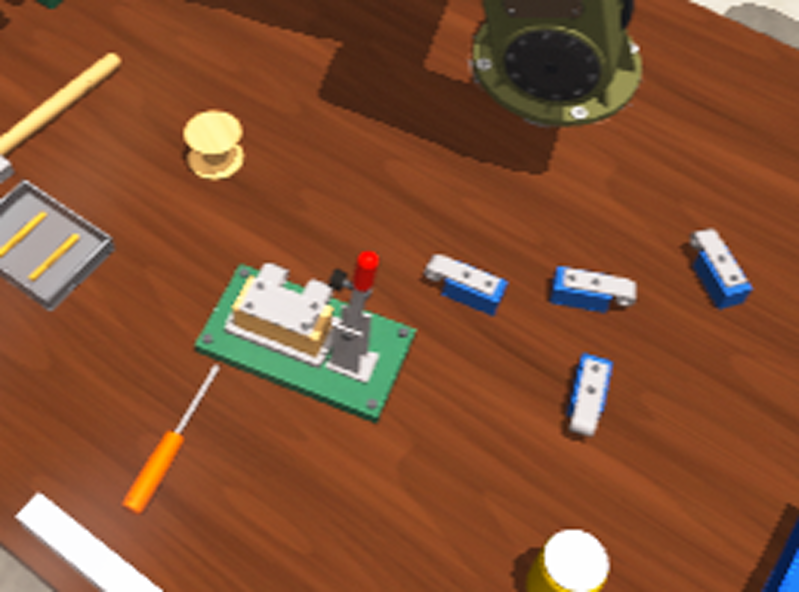

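View pics/t1.png

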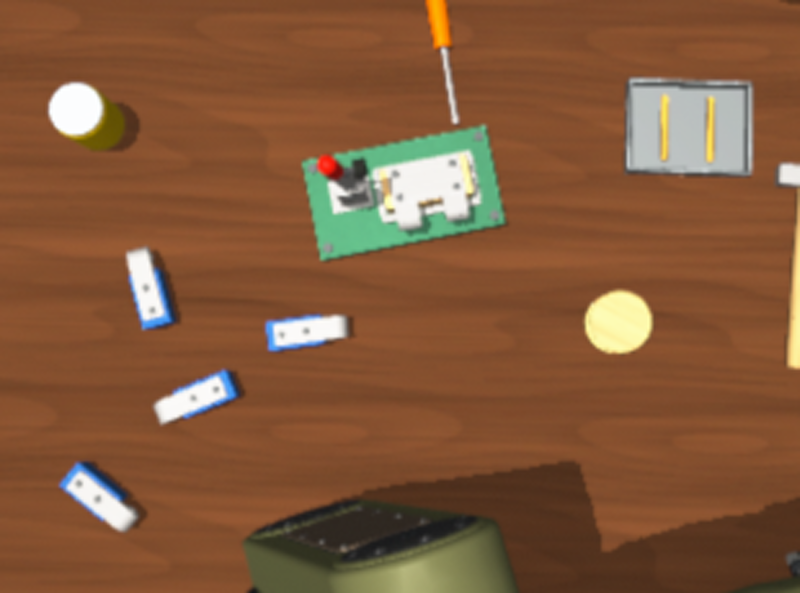

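The scene view shows the jig with its upright red grip at crop (365,270), the jamb and four blue lookalikes. The top view confirms the four blocks; the one at crop (150,288) is seemingly farthest. The arm base is at the bottom.

```bash
python3 - <<'E'
from h import *
np.set_printoptions(precision=4,suppress=True)
ims={n:cv2.imread(f"pics/{n}0.png") for n in("scene","top")}
cl={n:cloud(n,np.load(n+"0.npy")) for n in ims}
hsv={n:cv2.cvtColor(ims[n],cv2.COLOR_BGR2HSV) for n in ims}
def rng(n,lo,hi): return cv2.inRange(hsv[n],lo,hi)>0
# leaf candidates from blue components
for n in ims:
    z=cl[n][...,2]; print(n,"bench z",np.median(z[rng(n,(3,60,40),(15,255,200))]))
    m=rng(n,(100,120,60),(125,255,255)); k,l,st,c=cv2.connectedComponentsWithStats(m.astype(np.uint8))
    for i in range(1,k):
        if st[i,4]>25:
            P=cl[n][l==i]; print(n,c[i],st[i,4],np.median(P,0),np.linalg.norm(np.median(P,0)[:2]))
# jig plate
for n in ims:
    m=rng(n,(45,80,40),(85,255,255)); P=cl[n][m]; P=P[(P[:,0]>.2)&(P[:,2]<.03)&(P[:,2]>.012)]
    r=cv2.minAreaRect(P[:,:2].astype(np.float32)); print(n,"plate",r,np.median(P[:,2]),len(P))
    m=rng(n,(0,150,100),(3,255,255))|rng(n,(175,150,100),(180,255,255)); P=cl[n][m]; P=P[P[:,2]>.1]
    print("red",len(P),P.min(0),P.max(0),np.median(P,0))
A={"scene":dict(pivot=(270.7,230.5),grip=(274,209.7),hole=(250.7,214.7),nest=(243.7,229.1),jamb=(245,232.8),leafh=(344.8,264.7),leaf=(349.1,252.1)),
"top":dict(pivot=(214,164.1),grip=(205.5,152.6),hole=(247.8,170.8),nest=(244.3,161.5),jamb=(246.7,161.9),leafh=(136.5,185.8),leaf=(138,202))}
for q in A["top"]: print(q,*tri(A["scene"][q],A["top"][q]))
E
```

```text
scene bench z -0.0006378949211364171
scene [154.3812   9.9638] 829 [-0.1456 -1.2576  0.1121] 1.266007828056412
scene [193.384  18.289] 526 [-0.7213 -1.5716 -0.2445] 1.729263773660119
scene [178.8896  34.6558] 154 [-0.719  -1.7521 -0.4681] 1.8938677418262484
scene [267.0943  47.4878] 2333 [-0.775  -0.9091 -0.3445] 1.1945695909672065
scene [16.3274 86.5967] 1567 [ 0.681  -1.2559  0.1341] 1.42866230977893
scene [392.5816 215.6241] 141 [0.2373 0.361  0.027 ] 0.43199275432373396
scene [344.6794 219.5038] 131 [0.3581 0.2244 0.0267] 0.42263844232993064
scene [309.784 219.456] 125 [0.4375 0.1227 0.0261] 0.45439498564451825
scene [346.6444 247.3778] 45 [0.4596 0.2858 0.0344] 0.541193088383471
scene [435.3015 320.1321] 2862 [0.5114 0.6271 0.0177] 0.8091402822851458
top bench z 0.0011737316698343658
top [ 35.9316 182.0588] 2501 [0.5242 0.6374 0.0139] 0.8252285849052108
top [142.0465 207.9186] 86 [0.445  0.2832 0.0335] 0.5274536236527891
top [189.22 221.46] 50 [0.4077 0.1402 0.0366] 0.43116060660129796
top [165.6154 241.4769] 65 [0.3473 0.1966 0.0358] 0.3990793363407709
top [116.1395 275.593 ] 86 [0.2335 0.3538 0.0318] 0.4238620808534308
scene plate ((0.48536187410354614, -0.34778276085853577), (0.9716904759407043, 0.2347061038017273), 69.94355773925781) 0.019926312354454412 1237
red 1708 [ 0.3372 -1.4506  0.1   ] [1.1158 0.3709 1.1764] [ 0.4955 -1.2894  0.1727]
top plate ((0.48675739765167236, -0.3365958034992218), (0.9438912868499756, 0.23428720235824585), 69.90194702148438) 0.022037520392293675 1738
red 71 [ 0.3859 -0.763   0.1014] [0.8537 0.0687 1.5129] [0.5933 0.0541 0.2582]
pivot [0.5923 0.0515 0.0922] 0.00023054440608101176
grip [0.6016 0.0632 0.2462] 0.0004881791933937563
hole [ 0.5749 -0.0518  0.0733] 0.00766298578139307
nest [ 0.6147 -0.0449  0.0317] 0.006724634489647062
jamb [ 0.6147 -0.0473  0.0028] 0.005345488042114921
leafh [0.5212 0.3086 0.0281] 0.006325357268448666
leaf [0.4694 0.2994 0.0279] 0.002776222301564714
```

```bash
cat > m.py <<'E'
from h import *
np.set_printoptions(precision=4,suppress=True)
def get(tag,fresh=False):
    ims={};cl={}
    for n in("scene","top"):
        if fresh:
            im,d=camera(n); cv2.imwrite(f"pics/{n}{tag}.png",im); np.save(f"{n}{tag}.npy",d)
        ims[n]=cv2.imread(f"pics/{n}{tag}.png"); cl[n]=cloud(n,np.load(f"{n}{tag}.npy"))
    return ims,cl
def box(P,lo,hi): return P[((P>lo)&(P<hi)).all(-1)]
def rect(P): return cv2.minAreaRect(P[:,:2].astype(np.float32))
E
python3 - <<'E'
from m import *
ims,cl=get("0")
for n in ims:
    hsv=cv2.cvtColor(ims[n],cv2.COLOR_BGR2HSV)
    m=cv2.inRange(hsv,(45,80,40),(85,255,255))>0
    P=box(cl[n][m],(.45,-.25,.012),(.75,.2,.03)); print(n,"plate",rect(P),np.median(P[:,2]))
    P=box(cl[n].reshape(-1,3),(.5,-.15,.055),(.72,.02,.085)); print("jamb top+knuckles",rect(P),np.percentile(P[:,2],[5,50,95]),len(P))
    P=box(cl[n].reshape(-1,3),(.40,.22,.008),(.56,.36,.06)); print("leaf all",rect(P),np.percentile(P[:,2],[5,50,95]),len(P))
    T=box(cl[n].reshape(-1,3),(.40,.22,.032),(.56,.36,.06)); print("leaf top",rect(T),T.mean(0),len(T))
    c=T[:,:2]-T[:,:2].mean(0); u,s,v=np.linalg.svd(c,full_matrices=False); print("axis",v[0],np.ptp(c@v[0]),np.ptp(c@v[1]))
    H=box(cl[n].reshape(-1,3),(.5,-.02,.1),(.75,.15,.3)); 
    for a in np.arange(.1,.29,.02):
        h=H[(H[:,2]>a)&(H[:,2]<a+.02)]
        if len(h): print("arm z",round(a,2),h.mean(0),h.min(0),h.max(0),len(h))
E
```

```text
scene plate ((0.6069545149803162, -0.01515263319015503), (0.13220524787902832, 0.238520547747612), 13.625457763671875) 0.01934900293320574
jamb top+knuckles ((0.6003068089485168, -0.048320673406124115), (0.07956696301698685, 0.1111707016825676), 12.208731651306152) [0.0585 0.0725 0.0769] 556
leaf all ((0.4740723669528961, 0.29889199137687683), (0.10127012431621552, 0.035452332347631454), 18.150005340576172) [0.0217 0.0372 0.0421] 282
leaf top ((0.4739736318588257, 0.29900941252708435), (0.09994961321353912, 0.03550216183066368), 17.14830207824707) [0.4741 0.2991 0.0377] 244
axis [0.951  0.3092] 0.10013471115173864 0.03545995955698726
arm z 0.1 [0.6081 0.0489 0.1117] [0.5847 0.0276 0.1007] [0.6207 0.0667 0.1196] 58
arm z 0.12 [0.6057 0.0495 0.1267] [0.5855 0.0305 0.12  ] [0.6186 0.0591 0.1372] 21
arm z 0.14 [0.6062 0.052  0.1497] [0.5916 0.0453 0.141 ] [0.61   0.058  0.1596] 17
arm z 0.16 [0.6071 0.0542 0.1706] [0.6027 0.0484 0.161 ] [0.6094 0.0601 0.1799] 15
arm z 0.18 [0.6072 0.0429 0.1938] [0.5977 0.0224 0.1805] [0.6168 0.064  0.1999] 47
arm z 0.2 [0.6071 0.0456 0.2072] [0.5966 0.0
[... 969 characters left out ...]
.0278 0.1052] [0.6089 0.0613 0.12  ] 24
arm z 0.12 [0.5915 0.0438 0.1257] [0.5817 0.0303 0.1201] [0.6047 0.0608 0.1394] 19
arm z 0.14 [0.5947 0.048  0.1487] [0.5902 0.0435 0.1406] [0.6016 0.0557 0.1555] 8
arm z 0.16 [0.593  0.05   0.1688] [0.5895 0.0454 0.1605] [0.598  0.0565 0.179 ] 8
arm z 0.18 [0.5992 0.0386 0.1943] [0.5894 0.0203 0.1805] [0.6131 0.0636 0.1998] 31
arm z 0.2 [0.6021 0.0324 0.2053] [0.5902 0.0221 0.2003] [0.6122 0.0506 0.2184] 33
arm z 0.22 [0.5919 0.0519 0.2277] [0.5863 0.0468 0.2205] [0.6013 0.0598 0.2352] 12
arm z 0.24 [0.5943 0.0589 0.2545] [0.5859 0.0497 0.2415] [0.605  0.0688 0.2599] 40
arm z 0.26 [0.5972 0.0602 0.262 ] [0.5895 0.0568 0.2601] [0.6037 0.0683 0.2647] 14
```

Emit:
{"api": "carry_out", "payload": {"motion": [[[0.25, -0.25, -0.05], 0.0228], [[0.5, -0.5, -0.05], 0.0228], [[0.75, -0.75, -0.05], 0.0228], [[1, -1, -0.05], 0.0228], [[1, -1, -0.05], 0.0228], [[1, -1, -0.05], 0.0228], [[1, -1, -0.05], 0.0228]], "hand": 1}}

```text
time_s: 1.6
ee_pos: [0.3148, -0.2505, 0.2159]
eef_rot: [3.141, -0.001, 0.233]
force: [-0.8, -0.8, -0.1]
grip_width: 0.0414
grip_force: 0.0
```

Emit:
{"api": "carry_out", "payload": {"motion": [[[0.2, -0.25, 0], 0], [[0.4, -0.5, 0], 0], [[0.6, -0.75, 0], 0], [[0.8, -1, 0], 0], [[0.8, -1, 0], 0], [[0.8, -1, 0], 0]]}}

```text
time_s: 2.2
ee_pos: [0.4253, -0.0188, 0.2154]
eef_rot: [-3.141, -0.0, 0.234]
force: [-0.3, -1.0, 0.5]
grip_width: 0.0002
grip_force: 0.0
```

Emit:
{"api": "carry_out", "payload": {"motion": [[[0.1, -0.24, 0], 0], [[0.2, -0.5, 0], 0], [[0.45, -0.5, 0], 0], [[0.7, -0.5, 0], 0], [[0.93, -0.5, 0], 0], [[0.93, -0.5, 0], 0], [[0.93, -0.5, 0], 0], [[0.93, -0.5, 0], 0]]}}

```text
time_s: 3.0
ee_pos: [0.5819, 0.1167, 0.2158]
eef_rot: [3.141, -0.0, 0.229]
force: [-0.7, 0.4, 0.4]
grip_width: 0.0005
grip_force: 0.0
```

```bash
python3 - <<'E'
from m import *
ims,cl=get("1",True)
o=ctrl.get_obs(); p=o["ee_pos"]; d=p-np.array([.6013,.0475,.108]); c,s=np.cos(.23),np.sin(.23)
print(p,o["eef_rot"],"rel pivot jig axes",c*d[0]+s*d[1],-s*d[0]+c*d[1],d[2])
for n in ims: print(proj(n,p))
a=cv2.resize(ims["scene"][160:270,190:330],None,fx=3.5,fy=3.5); b=cv2.resize(ims["top"][90:200,150:290],None,fx=3.5,fy=3.5)
cv2.imwrite("pics/c1.png",np.vstack([a,b])[:, :490][:,:])
cv2.imwrite("pics/c1.png",cv2.resize(np.hstack([a,b]),(800,314)))
E
```

```text
[0.5818 0.117  0.2165] [ 3.1414 -0.0014  0.2289] rel pivot jig axes -0.003101113310225164 0.07214502749437662 0.10849013658554936
[291.512 219.345]
[187.3344 160.6493]
```

View pics/c1.png

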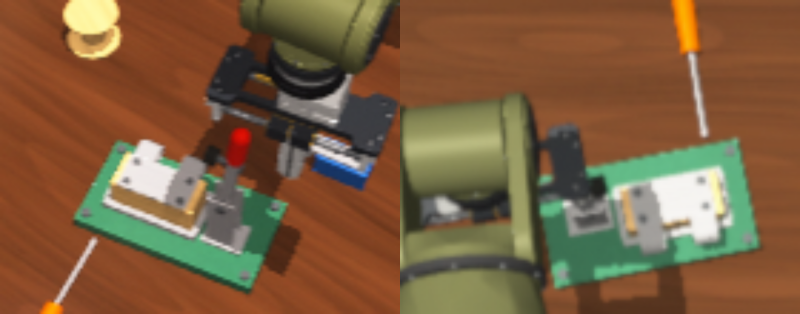

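The finger is behind the red grip (scene crop (240,145)), on the bracket's +y side and in line with it. Now I'll push.

Emit:
{"api": "carry_out", "payload": {"motion": [[[0.015, 0.06, 0], 0], [[0.015, 0.12, 0], 0], [[0.015, 0.17, 0], 0], [[0.015, 0.22, 0], 0], [[0.015, 0.27, 0], 0], [[0.015, 0.32, 0], 0], [[0.015, 0.37, 0], 0], [[0.015, 0.42, 0], 0], [[0.015, 0.47, 0], 0], [[0.015, 0.52, 0], 0], [[0.015, 0.56, 0], 0], [[0.015, 0.6, 0], 0]]}}

```text
time_s: 4.3
ee_pos: [0.6128, 0.0008, 0.2155]
eef_rot: [3.141, 0.0, 0.229]
force: [-0.2, -0.7, -0.0]
grip_width: 0.0008
grip_force: 0.0
```

```bash
python3 - <<'E'
from m import *
ims,cl=get("2",True)
o=ctrl.get_obs(); p=o["ee_pos"]; d=p-np.array([.6013,.0475,.108]); c,s=np.cos(.23),np.sin(.23)
print(p,o["force"],"rel pivot jig axes",c*d[0]+s*d[1],-s*d[0]+c*d[1],d[2])
a=cv2.resize(ims["scene"][160:270,190:330],None,fx=3.5,fy=3.5); b=cv2.resize(ims["top"][90:200,150:290],None,fx=3.5,fy=3.5)
cv2.imwrite("pics/c2.png",cv2.resize(np.hstack([a,b]),(800,314)))
E
```

```text
[0.6128 0.0006 0.2154] [-0.134  -0.4277 -0.0615] rel pivot jig axes 0.0005098917379709345 -0.04828063740940004 0.10737663944963292
```

View pics/c2.png

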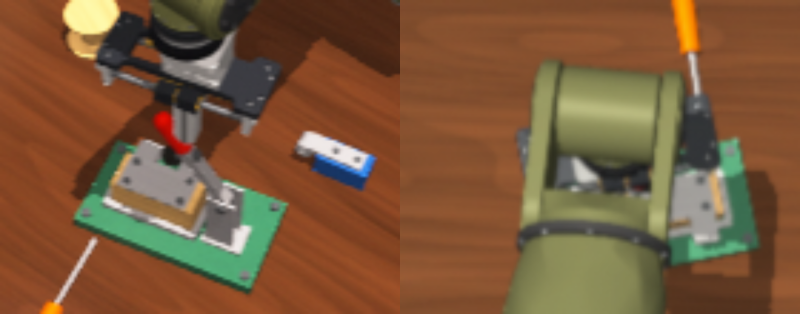

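The arm is tipping onto the jamb by itself (red grip at crop (175,130)). I'll retreat towards the door block.

Emit:
{"api": "carry_out", "payload": {"motion": [[[0, -0.2, 0], 0], [[0, -0.45, 0], 0], [[-0.2, -0.7, 0], 0], [[-0.4, -0.95, 0], 0], [[-0.4, -1, 0], 0], [[-0.4, -1, 0], 0], [[-0.4, -1, 0], 0]]}}

```text
time_s: 5.1
ee_pos: [0.4891, 0.1787, 0.2159]
eef_rot: [3.142, -0.001, 0.231]
force: [-0.5, 0.1, -0.1]
grip_width: 0.0008
grip_force: 0.0
```

Emit:
{"api": "carry_out", "payload": {"motion": [[[0, -0.25, 0], -0.0135], [[0, -0.5, 0], -0.0135], [[0, -0.61, 0], -0.0135], [[0, -0.61, 0], -0.0135], [[0, -0.61, 0], -0.0135], [[0, -0.61, 0], -0.0135], [[0, -0.61, 0], -0.0135], [[0, -0.61, 0], -0.0135], [[0, -0.61, 0], -0.0135]], "hand": -1, "force": 40}}

```text
time_s: 6.0
ee_pos: [0.4617, 0.2965, 0.2155]
eef_rot: [-3.142, -0.0, 0.314]
force: [0.1, 0.1, -0.1]
grip_width: 0.0692
grip_force: 0.0
```

```bash
python3 - <<'E'
from m import *
ims,cl=get("3",True)
o=ctrl.get_obs(); print(o["ee_pos"],o["eef_rot"],o["grip_width"])
for n in ims:
    T=box(cl[n].reshape(-1,3),(.40,.22,.032),(.56,.36,.06)); print(n,"leaf top",len(T),rect(T) if len(T)>20 else 0)
    J=box(cl[n].reshape(-1,3),(.52,-.15,.066),(.72,.02,.085)); print("jamb",rect(J),len(J))
    hsv=cv2.cvtColor(ims[n],cv2.COLOR_BGR2HSV)
    m=(cv2.inRange(hsv,(0,150,80),(4,255,255))|cv2.inRange(hsv,(174,150,80),(180,255,255)))>0
    P=box(cl[n][m],(.5,-.2,.05),(.75,.12,.3)); print("red",len(P),P.min(0),P.max(0))
a=cv2.resize(ims["scene"][160:290,190:370],(400,289)); b=cv2.resize(ims["top"][120:250,110:290],(400,289))
cv2.imwrite("pics/c3.png",np.hstack([a,b]))
E
```

```text
[0.4615 0.2967 0.2155] [-3.1416 -0.      0.314 ] 0.07701805910322167
scene leaf top 244 ((0.4742012321949005, 0.29911261796951294), (0.09926563501358032, 0.03531576320528984), 17.531503677368164)
jamb ((0.5996419191360474, -0.048361167311668396), (0.07964383065700531, 0.11000459641218185), 12.422004699707031) 298
red 94 [ 0.6172 -0.1011  0.1064] [ 0.6436 -0.0421  0.1253]
top leaf top 151 ((0.4450547397136688, 0.2923263609409332), (0.04387609660625458, 0.03730403259396553), 20.107147216796875)
jamb ((0.586713433265686, -0.04826352000236511), (0.0610588863492012, 0.10887113958597183), 10.864574432373047) 477
red 106 [ 0.614  -0.0978  0.1117] [ 0.641  -0.045   0.1292]
```

View pics/c3.png

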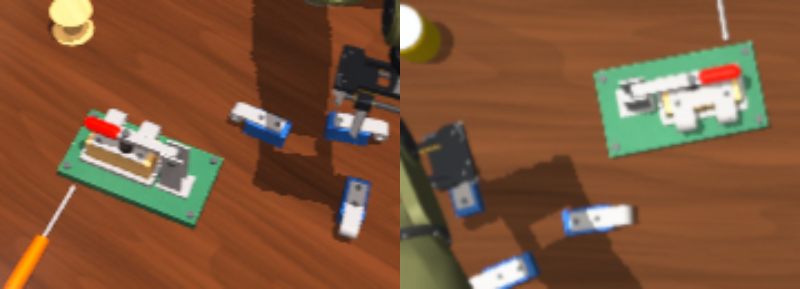

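The clamp is closed: the red grip is level on top of the jamb at z≈0.12. The jamb hasn't moved, and the gripper is above the door block. Now I'll descend.

Emit:
{"api": "carry_out", "payload": {"motion": [[[0.01, 0, 0.2], 0.0015], [[0.01, 0, 0.4], 0.0015], [[0.01, 0, 0.6], 0.0015], [[0.01, 0, 0.75], 0.0015], [[0.01, 0, 0.88], 0.0015], [[0.01, 0, 0.96], 0.0015], [[0.01, 0, 1], 0.0015], [[0.01, 0, 1], 0.0015], [[0.01, 0, 1], 0.0015]]}}

```text
time_s: 7.0
ee_pos: [0.4638, 0.2978, 0.0163]
eef_rot: [-3.141, -0.001, 0.305]
force: [-0.4, -0.3, -0.2]
grip_width: 0.094
grip_force: 0.0
```

Emit:
{"api": "carry_out", "payload": {"motion": [[[0, 0, 0.03], 0], [[0, 0, 0.03], 0], [[0, 0, 0.03], 0]]}}

```text
time_s: 7.3
ee_pos: [0.4634, 0.2976, 0.0096]
eef_rot: [-3.142, -0.0, 0.305]
force: [-0.8, -0.0, -0.3]
grip_width: 0.0938
grip_force: 0.0
```

Emit:
{"api": "carry_out", "payload": {"motion": [[[0, 0, 0], 0], [[0, 0, 0], 0], [[0, 0, 0], 0], [[0, 0, 0], 0], [[0, 0, 0], 0], [[0, 0, 0], 0], [[0, 0, 0], 0], [[0, 0, 0], 0], [[0, 0, 0], 0], [[0, 0, 0], 0], [[0, 0, 0], 0], [[0, 0, 0], 0]], "hand": 1, "force": 40}}

```text
time_s: 8.5
ee_pos: [0.4633, 0.2976, 0.0094]
eef_rot: [-3.142, 0.0, 0.305]
force: [0.4, 1.0, -0.4]
grip_width: 0.0355
grip_force: 40.0
```

Emit:
{"api": "carry_out", "payload": {"motion": [[[0, 0, -0.15], 0], [[0, 0, -0.35], 0], [[0, 0, -0.55], 0], [[-0.1, 0.2, -0.55], 0.012], [[-0.2, 0.4, -0.55], 0.012], [[-0.25, 0.6, -0.55], 0.012], [[-0.27, 0.8, -0.55], 0.012], [[-0.28, 0.95, -0.55], 0.012], [[-0.28, 0.95, -0.55], 0.012], [[-0.28, 0.95, -0.55], 0.012]]}}

```text
time_s: 9.5
ee_pos: [0.4668, 0.0991, 0.1192]
eef_rot: [-3.141, 0.001, 0.228]
force: [-0.5, -0.6, -3.4]
grip_width: 0.0359
grip_force: 40.0
```

Emit:
{"api": "carry_out", "payload": {"motion": [[[-0.1, 0.2, 0], 0], [[-0.2, 0.4, 0], 0], [[-0.27, 0.6, 0], 0], [[-0.27, 0.75, 0], 0], [[-0.27, 0.84, 0], 0], [[-0.27, 0.84, 0], 0], [[-0.27, 0.84, 0], 0], [[-0.27, 0.84, 0], 0]]}}

```text
time_s: 10.3
ee_pos: [0.4525, -0.0751, 0.1193]
eef_rot: [-3.141, 0.0, 0.231]
force: [0.3, 0.4, -2.8]
grip_width: 0.0356
grip_force: 40.0
```

```bash
python3 - <<'E'
from m import *
ims,cl=get("4",True)
o=ctrl.get_obs(); print(o["ee_pos"],o["eef_rot"],o["grip_width"],o["force"])
for n in ims:
    print(n,"hole",[(np.round(x["location"],1),round(x["conf"],2)) for x in finder.pinpoint(n,"leaf_hole")[:3]],[(np.round(x["location"],1),round(x["conf"],2)) for x in finder.pinpoint(n,"jamb_hole")[:3]])
    print("expected",proj(n,o["ee_pos"]+R.from_euler('xyz',o["eef_rot"]).apply([.048,0,-.0186])))
a=cv2.resize(ims["scene"][140:270,170:350],(400,289)); b=cv2.resize(ims["top"][120:250,190:370],(400,289))
cv2.imwrite("pics/c4.png",np.hstack([a,b]))
E
```

```text
[ 0.4526 -0.0754  0.1194] [-3.1415  0.0001  0.231 ] 0.03570616927404771 [ 0.4903  0.3387 -3.0458]
scene hole [(array([365.1, 216.4]), 0.74), (array([385. , 198.4]), 0.74), (array([296.7, 211.3]), 0.73)] [(array([250. , 216.6]), 0.68)]
expected [259.4856 188.5037]
top hole [(array([128.4, 288.2]), 0.92), (array([207.7, 214.4]), 0.7), (array([143.8, 247.7]), 0.68)] [(array([246.5, 170.2]), 0.85)]
expected [249.9338 193.5358]
```

View pics/c4.png

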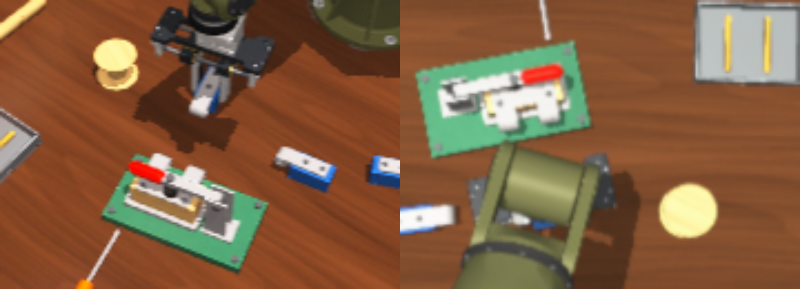

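The held block is level with its knuckle forward (scene crop (205,103)), and the clamp is closed in both views. Next I'll measure the knuckle and the gap accurately.

```bash
cat > k.py <<'E'
from m import *
import sys
def jig(P,yaw=.23,o=(.6126,-.0444)):
    d=P-np.array([*o,0]); c,s=np.cos(yaw),np.sin(yaw); return np.stack([c*d[...,0]+s*d[...,1],-s*d[...,0]+c*d[...,1],d[...,2]],-1)
def run(tag,fresh):
    ims,cl=get(tag,fresh); o=ctrl.get_obs(); Rt=R.from_euler('xyz',o["eef_rot"]).as_matrix()
    print("tcp jig",jig(o["ee_pos"]),o["eef_rot"])
    for n in ims:
        P=cl[n].reshape(-1,3); T=(P-o["ee_pos"])@Rt
        K=box(T,(.0,-.03,-.045),(.085,.03,.0)); print(n,"held (tool)",len(K))
        if len(K)>30:
            K2=box(T,(.034,-.03,-.045),(.085,.03,.0)); 
            print(" knuckle x max",np.percentile(K2[:,0],[95,98,100]),"y",np.percentile(K2[:,1],[0,3,50,97,100]),"z",np.percentile(K2[:,2],[0,3,10]))
            t=box(T,(.014,-.03,-.045),(.06,.03,-.02));u,s,v=np.linalg.svd(t-t.mean(0),full_matrices=False);print(" top normal",v[2],len(t))
        J=jig(P)
        for nm,lo,hi in(("kn-",(-.06,-.055,.055),(-.034,0,.085)),("kn+",(-.06,0,.055),(-.034,.055,.085))):
            q=box(J,lo,hi)
            if len(q): print(" ",nm,len(q),"x",np.percentile(q[:,0],[0,3]),"y",np.percentile(q[:,1],[0,3,50,97,100]),"z top",np.percentile(q[:,2],[90,97,100]))
        q=box(J,(-.03,-.06,.065),(.03,.06,.08)); print("  jamb top z",np.median(q[:,2]),rect(box(J,(-.08,-.08,.055),(.05,.08,.085))))
if __name__=="__main__": run(sys.argv[1],len(sys.argv)>2)
E
python3 k.py 4
```

```text
tcp jig [-0.163   0.0057  0.1195] [3.1416 0.     0.2301]
scene held (tool) 204
 knuckle x max [0.0601 0.0614 0.0621] y [-0.0115 -0.0109 -0.0001  0.0131  0.0138] z [-0.0342 -0.0333 -0.0319]
 top normal [ 0.0261 -0.0383 -0.9989] 99
  kn- 31 x [-0.0521 -0.0506] y [-0.0446 -0.0433 -0.0297 -0.0171 -0.017 ] z top [0.0772 0.0777 0.0782]
  kn+ 32 x [-0.0532 -0.0522] y [0.0151 0.0161 0.0301 0.0427 0.0431] z top [0.0748 0.0759 0.0768]
  jamb top z 0.07263148451548362 ((-0.01303841546177864, 0.011249225586652756), (0.07955287396907806, 0.1355678141117096), 0.8635319471359253)
top held (tool) 0
  kn- 62 x [-0.0548 -0.0546] y [-0.0423 -0.0417 -0.0284 -0.015  -0.0143] z top [0.0795 0.0813 0.082 ]
  kn+ 62 x [-0.0547 -0.0545] y [0.0179 0.019  0.0313 0.0448 0.0453] z top [0.0801 0.0814 0.0828]
  jamb top z 0.07425620422175216 ((-0.02527550980448723, 0.013715922832489014), (0.13304542005062103, 0.061093609780073166), 87.52452087402344)
```

```bash
cat > c.py <<'E'
from k import *
from scipy.optimize import least_squares
def fit(q,zc=None):
    f=lambda p:np.hypot(q[:,0]-p[0],q[:,2]-p[1])-.012
    r=least_squares(f,[np.median(q[:,0]),q[:,2].max()-.012],loss='soft_l1',f_scale=.001); return r.x,np.sqrt(np.mean(r.fun**2)),len(q)
def go(tag,fresh=False):
    ims,cl=get(tag,fresh); o=ctrl.get_obs(); Rt=R.from_euler('xyz',o["eef_rot"]).as_matrix(); print("tcp jig",jig(o["ee_pos"]),o["eef_rot"],o["force"])
    for n in ims:
        P=cl[n].reshape(-1,3);T=(P-o["ee_pos"])@Rt;J=jig(P); T[:,2]*=-1
        q=box(T,(.040,-.016,.006),(.075,.016,.04))
        if len(q)>20: print(n,"held",fit(q),"y",(q[:,1].min()+q[:,1].max())/2,np.ptp(q[:,1]))
        for s in(-1,1):
            q=box(J,(-.06,.030-.016 if s>0 else -.046,.05),(-.032,.046 if s>0 else -.014,.085))
            if len(q)>10: print(n,"jamb",s,fit(q),"y",(q[:,1].min()+q[:,1].max())/2,np.ptp(q[:,1]))
if __name__=="__main__": go(sys.argv[1],len(sys.argv)>2)
E
for t in 0 3 4; do python3 c.py $t|grep -v tcp; done
```

```text
scene jamb -1 (array([-0.04  ,  0.0624]), np.float64(0.0025272581223764043), 39) y -0.030811795276435346 0.026866851095220363
scene jamb 1 (array([-0.0394,  0.0616]), np.float64(0.002369142063842723), 36) y 0.028840166473274503 0.02883661159411521
top jamb -1 (array([-0.0422,  0.0643]), np.float64(0.002935377243324962), 68) y -0.02836312986791226 0.027797483439411276
top jamb 1 (array([-0.0421,  0.0642]), np.float64(0.002723051022551132), 68) y 0.03162330302284546 0.02746748335306105
scene jamb -1 (array([-0.0398,  0.0623]), np.float64(0.0025507164191465063), 38) y -0.03071341746119768 0.026833274904807407
scene jamb 1 (array([-0.0395,  0.063 ]), np.float64(0.0023830144289001647), 35) y 0.029459529567008556 0.027674131456785992
top jamb -1 (array([-0.0416,  0.0635]), np.float64(0.002420733433907136), 67) y -0.028294802581381815 0.027824196838458402
top jamb 1 (array([-0.042 ,  0.0638]), np.float64(0.0026646888114742083), 68) y 0.03160166959553835 0.027411417487082826
scene held (array([0.048 , 0.0192]), np.float64(0.002312819777949122), 60) y 0.000991664207111301 0.024955189792368868
scene jamb -1 (array([-0.0402,  0.0624]), np.float64(0.002508687269477198), 38) y -0.03081089671379946 0.027533062244854255
scene jamb 1 (array([-0.039 ,  0.0623]), np.float64(0.0020365987093067905), 36) y 0.02913404662595489 0.028014617927516777
top jamb -1 (array([-0.0417,  0.0645]), np.float64(0.0028306695062511257), 68) y -0.02829516826839599 0.027949384456714757
top jamb 1 (array([-0.0411,  0.0651]), np.float64(0.0026756619522242783), 68) y 0.03159111973273201 0.027414325944643544
```

Emit:
{"api": "carry_out", "payload": {"motion": [[[0.08, 0.026, 0], 0], [[0.165, 0.026, 0.1], 0], [[0.165, 0.026, 0.2], 0], [[0.165, 0.026, 0.3], 0], [[0.165, 0.026, 0.36], 0], [[0.165, 0.026, 0.382], 0], [[0.165, 0.026, 0.382], 0], [[0.165, 0.026, 0.382], 0], [[0.165, 0.026, 0.382], 0]]}}

```text
time_s: 11.5
ee_pos: [0.4864, -0.074, 0.0439]
eef_rot: [3.141, -0.001, 0.23]
force: [0.5, -0.3, -2.6]
grip_width: 0.0355
grip_force: 40.0
```

```bash
python3 c.py 5 f
```

```text
tcp jig [-0.1298 -0.      0.0436] [ 3.1411 -0.0009  0.2295] [ 0.1642  0.5313 -3.3155]
scene held (array([0.0493, 0.0195]), np.float64(0.002668141194612676), 55) y 0.002312581208942192 0.02602380871309054
scene jamb -1 (array([-0.0391,  0.0629]), np.float64(0.002633981098114748), 37) y -0.030879912962850767 0.02858869483970336
scene jamb 1 (array([-0.0409,  0.0619]), np.float64(0.0023232740474035023), 36) y 0.028696182177574053 0.0286198068848183
top jamb -1 (array([-0.042,  0.064]), np.float64(0.002637014976264299), 67) y -0.028287409437090086 0.027540689062418813
top jamb 1 (array([-0.0317,  0.0648]), np.float64(0.003151906729053883), 30) y 0.0316012087123839 0.0274343914910495
```

Emit:
{"api": "carry_out", "payload": {"motion": [[[0.03, -0.005, 0.002], 0], [[0.06, -0.005, 0.002], 0], [[0.09, -0.005, 0.002], 0], [[0.11, -0.005, 0.002], 0], [[0.13, -0.005, 0.002], 0], [[0.13, -0.005, 0.002], 0], [[0.13, -0.005, 0.002], 0]]}}

```text
time_s: 12.3
ee_pos: [0.5109, -0.067, 0.0425]
eef_rot: [-3.141, 0.0, 0.23]
force: [0.4, 1.3, -3.6]
grip_width: 0.0356
grip_force: 40.0
```

Emit:
{"api": "carry_out", "payload": {"motion": [[[0.02, 0, 0], 0], [[0.04, 0, 0], 0], [[0.06, 0, 0], 0], [[0.076, 0, 0], 0], [[0.076, 0, 0], 0], [[0.076, 0, 0], 0], [[0.076, 0, 0], 0]]}}

```text
time_s: 13.0
ee_pos: [0.5257, -0.0636, 0.0426]
eef_rot: [-3.142, 0.0, 0.23]
force: [0.1, 0.3, -3.2]
grip_width: 0.0361
grip_force: 40.0
```

```bash
python3 - <<'E'
from c import *
go("6",True)
ims,_=get("6"); cl=_
for n in ims:
    P=jig(cl[n].reshape(-1,3)); 
    # y-profile of front zone: count points above z .06 between x -.058..-.036
    q=box(P,(-.056,-.05,.06),(-.034,.05,.085)); print(n,np.histogram(q[:,1],np.arange(-.05,.0501,.002))[0])
    for a,b in((-.046,-.016),(-.013,.013),(.016,.046)):
        s=q[(q[:,1]>a)&(q[:,1]<b)]; 
        if len(s): print("  ",a,len(s),"y",s[:,1].min(),s[:,1].max(),"z95",np.percentile(s[:,2],[50,95]))
a=cv2.resize(ims["scene"][185:255,205:305],(570,400),interpolation=cv2.INTER_CUBIC);cv2.imwrite("pics/c6.png",a)
E
```

```text
tcp jig [-0.0889  0.0011  0.0427] [ 3.1416 -0.      0.2294] [ 0.2471  0.4222 -3.0101]
scene held (array([0.0486, 0.0187]), np.float64(0.004475037508472801), 56) y -0.0002373429201332931 0.031445621242797844
scene jamb -1 (array([-0.0401,  0.0621]), np.float64(0.002544095059701135), 37) y -0.029905010549488617 0.031733262158208236
scene jamb 1 (array([-0.0392,  0.0634]), np.float64(0.0024558977781564515), 38) y 0.030092208065648857 0.026171335558622277
scene [0 0 1 2 1 3 1 4 2 2 1 3 3 1 1 5 1 1 4 2 4 4 3 2 2 4 4 3 4 3 3 2 0 1 3 2 3
 1 2 2 3 1 2 3 3 2 2 0 0 0]
   -0.046 31 y -0.045771641628592735 -0.017599577786415577 z95 [0.0732 0.0767]
   -0.013 42 y -0.012769059420672394 0.01228535752032154 z95 [0.0729 0.0762]
   0.016 30 y 0.017637712130752013 0.043177875844959995 z95 [0.0733 0.0769]
top [0 0 0 0 0 0 0 0 0 0 0 0 0 0 0 0 0 0 0 0 0 0 0 0 0 0 0 0 0 0 0 0 0 0 0 0 0
 0 0 0 0 0 0 0 0 0 0 0 0 0]
```

View pics/c6.png

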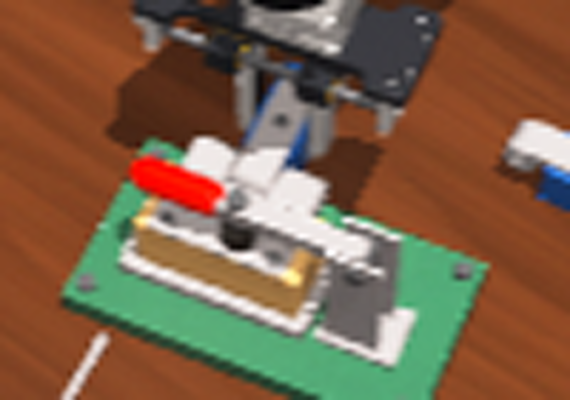

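The door knuckle at (262,170) sits between the jamb's knuckles at (210,155) and (300,190). I'll check the fine alignment with averaged fits.

```bash
python3 - <<'E'
from c import *
ds=[camera("scene") for _ in range(8)]
Q=np.concatenate([jig(cloud("scene",d)).reshape(-1,3) for _,d in ds])
for a,b in((-.044,-.019),(-.0125,.0115),(.018,.041)):
    q=box(Q,(-.058,a,.05),(-.033,b,.085)); r=fit(q)
    t=q[q[:,2]>np.percentile(q[:,2],97)-.003]
    print(a,r,"xmin",np.percentile(q[:,0],[1,5]),"z",np.percentile(q[:,2],[50,80,95]),len(q)/8)
# edge gaps: depth-image along knuckle axis
im=ds[0][0]
for y in np.arange(-.05,.051,.002): 
    X=np.array([.6126,-.0444,0])+np.array([np.cos(.23)*-.042-np.sin(.23)*y,np.sin(.23)*-.042+np.cos(.23)*y,.074]); p=proj("scene",X)
    print(round(y,3),cv2.getRectSubPix(cv2.cvtColor(im,cv2.COLOR_BGR2GRAY),(1,1),tuple(map(float,p)))[0,0],end=' | ')
E
```

```text
-0.044 (array([-0.0403,  0.0623]), np.float64(0.0019331295697369985), 219) xmin [-0.0521 -0.0502] z [0.073  0.0748 0.0766] 27.375
-0.0125 (array([-0.0457,  0.0627]), np.float64(0.002966301480610267), 350) xmin [-0.0578 -0.0566] z [0.0722 0.0745 0.0766] 43.75
0.018 (array([-0.0403,  0.0624]), np.float64(0.002197269043273586), 209) xmin [-0.0535 -0.0511] z [0.073  0.0749 0.0768] 26.125
-0.05 49 | -0.048 66 | -0.046 97 | -0.044 158 | -0.042 210 | -0.04 225 | -0.038 235 | -0.036 235 | -0.034 234 | -0.032 234 | -0.03 234 | -0.028 234 | -0.026 235 | -0.024 234 | -0.022 232 | -0.02 226 | -0.018 222 | -0.016 202 | -0.014 186 | -0.012 198 | -0.01 216 | -0.008 230 | -0.006 235 | -0.004 235 | -0.002 235 | 0.0 234 | 0.002 234 | 0.004 233 | 0.006 233 | 0.008 233 | 0.01 226 | 0.012 208 | 0.014 195 | 0.016 198 | 0.018 213 | 0.02 229 | 0.022 234 | 0.024 234 | 0.026 235 | 0.028 234 | 0.03 233 | 0.032 233 | 0.034 232 | 0.036 234 | 0.038 233 | 0.04 233 | 0.042 215 | 0.044 193 | 0.046 136 | 0.048 85 | 0.05 69 |
```

```bash
python3 - <<'E'
from c import *
def pf(q,sg):  # sg=+1: knuckle rounding toward +x, flat behind
    def f(p):
        x=sg*(q[:,0]-p[0]); z=q[:,2]-p[1]
        return np.where(x>0,np.hypot(x,z)-.012,z-.012)
    r=least_squares(f,[np.median(q[:,0]),np.percentile(q[:,2],90)-.012],loss='soft_l1',f_scale=.001,diff_step=1e-3); return r.x,np.sqrt(np.mean(r.fun**2)),len(q)
tcp={"4":([.4526,-.0754,.1194],.2305),"5":([.4864,-.0742,.0437],.2298)}
for t in("4","5"):
    _,cl=get(t); p,y=tcp[t]; Rt=R.from_euler('xyz',[np.pi,0,y]).as_matrix()
    T=(cl["scene"].reshape(-1,3)-p)@Rt; T[:,2]*=-1
    print("held",t,pf(box(T,(.025,-.011,.012),(.075,.011,.045)),1))
    T2=box(T,(.045,-.02,.012),(.075,.02,.045));print(" y",T2[:,1].min(),T2[:,1].max())
for n in("scene","top"):
    Q=np.concatenate([jig(get(t)[1][n]).reshape(-1,3) for t in(("0","3","4","5") if n=="scene" else("0","3","4"))])
    for a,b in((-.041,-.019),(.019,.041)): print(n,pf(box(Q,(-.065,a,.056),(-.03,b,.09)),-1))
E
```

```text
held 4 (array([0.0481, 0.0177]), np.float64(0.003596605054500914), 70)
 y -0.010322514421339132 0.014076166609980735
held 5 (array([0.0497, 0.0177]), np.float64(0.004407889758978627), 68)
 y -0.01090040518053075 0.01452440801067714
scene (array([-0.041 ,  0.0615]), np.float64(0.002908890930375889), 115)
scene (array([-0.0416,  0.0612]), np.float64(0.0032498321309846734), 118)
top (array([-0.0426,  0.0632]), np.float64(0.003005919491293446), 170)
top (array([-0.0425,  0.0636]), np.float64(0.0028674743989078595), 176)
```

Emit:
{"api": "carry_out", "payload": {"motion": [[[-0.0055, 0, -0.003], 0], [[-0.0055, 0, -0.003], 0], [[-0.0055, 0, -0.003], 0], [[-0.0055, 0, -0.003], 0], [[-0.0055, 0, -0.003], 0], [[-0.0055, 0, -0.003], 0]]}}

```text
time_s: 14.1
ee_pos: [0.5248, -0.0638, 0.0432]
eef_rot: [-3.142, 0.0, 0.23]
force: [0.9, 0.4, -2.9]
grip_width: 0.0358
grip_force: 40.0
```

```bash
python3 - <<'E'
from k import *
o=ctrl.get_obs(); print(jig(o["ee_pos"]),o["eef_rot"],o["force"],o["moment"],o["grip_force"],o["time_s"])
print(ctrl.hand_in())
E
```

```text
[-0.0899  0.0011  0.0432] [-3.1416  0.      0.2296] [ 0.8892  0.3919 -2.9437] [0.0134 0.028  0.0391] 39.99881029129028 14.1
the job is handed in; nothing more can be done
None
```

The job is handed in at 14.1 s: the clamp was closed on the jamb in the last picture, and the farthest blue door block is held level with its knuckle in the jamb's gap, holes in line to an estimated 1 mm or so, with no sign of contact in the wrist force.

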